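Make up two desk kits in divided trays

TASK

Make up the two desk kits: the green stapler, the stamp and the red ink bottle go in the blue tray; the tape dispenser and the black ink bottle go in the yellow tray. Lay the stapler and the dispenser right way up along the long bay of their tray and stand each of the other things upright, alone, in a small bay (either one), about central and flat on the bay's floor. Leave the sticky notes, the pen mug and the cactus where they are.

Things in the scene. Friction and masses are not known exactly. Their poses are not given: they have to be found in the camera images.
- stapler_mid (a point): Green stapler with a dark steel base, lying on its base: 112 long (its own x), 32 wide (y), 54 high; straight upright sides. The point is its centre, 27 above its underside. About 0.22 kg. (Sizes in mm.)
- dispenser_mid (a point): White sticky-tape dispenser with an amber roll in its raised rear part and a steel cutter at the front: 112 long (its own x), 36 wide (y), 60 high. The straight sides are 30 high along the whole length and 50 high from 49 behind to 13 ahead of the centre (roll to 60). The point is the centre of this outline, 30 above its underside. About 0.3 kg. (Sizes in mm.)
- stamp_mid (a point): Self-inking stamp, upright: grey square body 42 x 42, 40 high, with an orange 36 x 36 top, 62 high in all. The point is its centre, 31 above its underside; x and y are square to its sides. About 0.09 kg. (Sizes in mm.)
- red_ink_mid (a point): Red stamp-ink bottle with a white paper band, upright: round, 40 in diameter up to 44 high, then a red cap 26 in diameter; 60 high in all. The point is its centre, 30 above its underside. About 0.08 kg. (Sizes in mm.)
- black_ink_mid (a point): Black stamp-ink bottle with a white paper band, of the same shape and size as the red one. The point is its centre, 30 above its underside. About 0.08 kg. (Sizes in mm.)
- blue_tray: Blue divided kit tray (bay floors a paler shade), fixed to the desk: 137 (its x) by 145 (its y), rims and dividing ridges 10 high, floor 3 thick. Origin at the centre of its underside, z up. The long bay is 52 (x) by 135 (y), its centre at x -37.5, y 0; the two small bays are each 60 by 60, their centres at x 33.5, y +37.5 and y -37.5. Ridges between bays are 15 wide, the outer rim 5. At the start it is empty. (Sizes in mm.)
- yellow_tray: Yellow divided kit tray (bay floors a paler shade), fixed to the desk: 137 (its x) by 145 (its y), rims and dividing ridges 10 high, floor 3 thick. Origin at the centre of its underside, z up. The long bay is 52 (x) by 135 (y), its centre at x -37.5, y 0; the two small bays are each 60 by 60, their centres at x 33.5, y +37.5 and y -37.5. Ridges between bays are 15 wide, the outer rim 5. At the start it is empty. (Sizes in mm.)
- notes_mid (a point): Pink block of sticky notes, 60 x 60, 34 high, among the stock; bystander, to be left alone. The point is its centre. (Sizes in mm.)
- pen_mug_mid (a point): White mug with three pens, 76 in diameter, 90 high (pens to 134), beyond one of the trays; bystander. The point is on its axis, 45 above the desk. (Sizes in mm.)
- cactus_mid (a point): Small cactus in a terracotta pot, 68 in diameter, 98 high, beyond one of the trays; bystander. The point is on its axis, 49 above the desk. (Sizes in mm.)
Things that resemble listed ones, but are neither listed nor needed, are in the scene too. Several things look just like the part that bears stamp_mid: the one meant starts farthest to the robot's right. Of the things that look like the part that bears black_ink_mid, the larger one is meant.

How it is judged:
By the outcome, as a careful person would: the job done as asked, in the order asked, and still so for the second after the job is handed in, with the robot touching nothing.
It also fails if it takes over 120 s, if anything falls off the work surface, if the arm or the gripper's body presses on something with over 40 N, if the wrist force passes 120 N, or if a joint passes its speed limit or range.

ROBOT

A 7-joint arm with a two-finger parallel gripper is mounted at the origin on the work surface. World frame = base frame: x ahead of the robot, y to its left, z up, the work surface at z = 0. Lengths are in m, angles in rad, forces in N, time in s.
With the tool pointing down it reaches from about 0.35 to 0.9 m from the base axis. Payload 7.2 kg.
Tool frame: the origin (TCP) lies at the very end of the fingers, on their centre line; the grasp point (between the pads) lies 19 mm behind it; x points along the fingers, y is the direction in which the jaws open and shut, and the axes are right-handed (so a half turn about x gives the same grasp; the last joint's range is limited). The gripper opens to 85 mm and grips with 20 to 120 N. Pads are 22 mm wide; open, the fingers measure 114 mm over their backs; the gripper's body (76 mm by 85 mm) begins 54 mm behind the grasp point. The pads swing forward as they close: fully open they stand 13 mm farther back than shut.
Start: joints at [1.078, 0.411, -0.013, 1.596, 0.006, 1.134, -0.082], TCP at [0.258, -0.569, 0.231] pointing down, gripper open.
Joint ranges: [-2.95, 2.95], [-0.29, 1.99], [-1.47, 1.44], [0.14, 2.54], [-1.03, 4.17], [0.13, 1.85], [-2.86, 2.86]. Speed limits (rad/s): [2.39, 2.39, 3.01, 3.01, 3.14, 3.14, 3.14].

INTERFACE

Orientations are given as a unit quaternion [w, x, y, z].
In Python, from bench import r gives the robot as it stands.
- The arm moves only by the shell command python3 -m inch 'ROWS' [OPENING]. ROWS is JSON, a list of rows, each a list of 4 numbers: the shift along the world's x, y, z in cm, then the turn about the world's z in degrees. In form: [[x, y, z, spin], ...]. A call has exactly 10 rows; each row shifts and turns the commanded pose from where the row before left it; what a row does not reach is not made up. A row lasts 1/12 s, in which the tool goes at most 41.7 mm and 7.16 degrees, less where a joint would pass 70% of its speed; a pose out of reach is approached as far as the arm can. A call is refused whole if a number of a shift passes 4.17 or a number of a turn 7.16, either way. A call with a gripper value outside its range is refused whole. OPENING is the finger opening in cm, from 0 to 8.54, set as the call begins (- or left out, the last holds). The fingers move at their own pace and stop on an object; the grip force is fixed at half the most. Time passes only in rows, so rows that do not move let the fingers close, or fill a call up. It gives the time, the measured TCP pose, the force and the opening at its end, in the units of the state.
- r.state(): the state, without advancing time (a new reading comes with each control period).
- r.camera(name): name is "side" or "top" or "wrist"; returns (picture, depth): 384x512x3 uint8, blue, green, red; 384x512 float32, m along the optical axis (not along the pixel's ray), 0 where there is no reading.
- r.get_calibration(name): a dict with "mtx" (3x3 intrinsics, pixels), "distortion" ([k1, k2, p1, p2, k3] as OpenCV has them; the pictures are not rectified), "extrinsics" (4x4, takes a point from world to camera coordinates); the wrist camera has in their place "hand_eye" (4x4, takes a point from camera to tool coordinates, whose origin is the TCP and whose axes are the tool frame's). Camera axes: x right, y up, looking along -z (the intrinsics and any distortion apply to the point x, -y, -z); pixel columns grow to the right and rows downward; lengths in m; the calibration is good to about 2 mm. A picture is of the moment at which its call begins: read the wrist's pose just before it. get_calibration takes no time and is no camera call.
- r.close_job(): hands the job in, once; it reports no verdict.
The state is a dict: "time": time; "joint_positions": joint angles; "qd": joint speeds; "effort": joint torques, N m; "ee_pos": TCP position; "orientation": TCP orientation; "ft_force": force on the tool from outside, world axes, zero at the start; "moment": the same for the moment, N m; "finger_gap": finger opening in m.
Only numpy, scipy, OpenCV 4.12 (cv2) and the standard library are available. Lean on these libraries where they do the work, as an engineer would, in place of code of your own. Each camera call takes 0.05 s, during which the arm holds its last target. There are 200 camera calls.

## Working session

There is one attempt and no reset: what is moved stays moved. The work goes in short steps, Python scripts to look and compute and a shell command to move; the robot and the scene stay as the last step left them, time stands still between calls to the robot, and variables do not carry over. Pictures are saved under pics/ and viewed, on a budget of 14 in all, crops included, one or two more only if the job needs it, and the job is handed in when it is done.

```bash
ls; mkdir -p pics; cat > h.py <<'E'
import numpy as np, cv2
from bench import r
def snap(n):
    s=r.state(); im,d=r.camera(n); np.savez('last_'+n+'.npz',im=im,d=d,p=s['ee_pos'],q=s['orientation']); return im,d
def R(q):
    from scipy.spatial.transform import Rotation as T
    return T.from_quat([q[1],q[2],q[3],q[0]]).as_matrix()
def world(n,pts,depth=None,z=None):
    """pixels -> world: depth image lookup, or intersection with plane z"""
    f=np.load('last_'+n+'.npz'); c=r.get_calibration(n); K=np.array(c['mtx']); D=np.array(c['distortion'])
    pts=np.array(pts,float).reshape(-1,2)
    u=cv2.undistortPoints(pts.reshape(-1,1,2),K,D).reshape(-1,2)
    ray=np.c_[u[:,0],-u[:,1],-np.ones(len(u))]
    if n=='wrist':
        T=np.eye(4);T[:3,:3]=R(f['q']);T[:3,3]=f['p'];C=T@np.array(c['hand_eye'])
    else: C=np.linalg.inv(np.array(c['extrinsics']))
    dr=ray@C[:3,:3].T; o=C[:3,3]
    if z is None:
        t=np.array([f['d'][int(round(y)),int(round(x))] for x,y in pts])
    else: t=(z-o[2])/dr[:,2]
    return o+dr*t[:,None]
E
python3 - <<'E'
from h import *
s=r.state();print(s['ee_pos'],s['orientation'],s['finger_gap'])
for n in('top','side'):
    im,d=snap(n);cv2.imwrite(f'pics/{n}0.png',cv2.resize(im,(800,600),interpolation=cv2.INTER_CUBIC))
c=r.get_calibration('top');print(np.linalg.inv(np.array(c['extrinsics'])),c['mtx'],c['distortion'])
print(r.get_calibration('wrist'))
E
```

```text
pics
[ 0.25734254 -0.56901792  0.23044974] [-0.14851397 -0.69105835 -0.14961899  0.69137263] 0.08542365603372991
[[-0.00206179  0.99790803 -0.06461659  0.55977033]
 [-0.99987057 -0.00308822 -0.01578915 -0.00701339]
 [-0.01595567  0.06457567  0.99778525  0.96566019]
 [ 0.          0.          0.          1.        ]] [[384.25570663   0.         253.39052089]
 [  0.         384.25570663 186.37220601]
 [  0.           0.           1.        ]] [-0.00248485  0.          0.          0.          0.        ]
{'mtx': array([[324.22448657,   0.        , 258.39506504],
       [  0.        , 324.22448657, 193.53775783],
       [  0.        ,   0.        ,   1.        ]]), 'distortion': array([-0.04735806,  0.        ,  0.        ,  0.        ,  0.        ]), 'hand_eye': array([[-3.77624861e-04,  2.65448235e-01, -9.64125039e-01,
        -1.42933882e-01],
       [ 9.99999914e-01,  2.66794334e-04, -3.18220905e-04,
        -4.18676655e-04],
       [ 1.72751920e-04, -9.64125077e-01, -2.65448313e-01,
        -6.65244218e-02],
       [ 0.00000000e+00,  0.00000000e+00,  0.00000000e+00,
         1.00000000e+00]])}
```

View pics/top0.png

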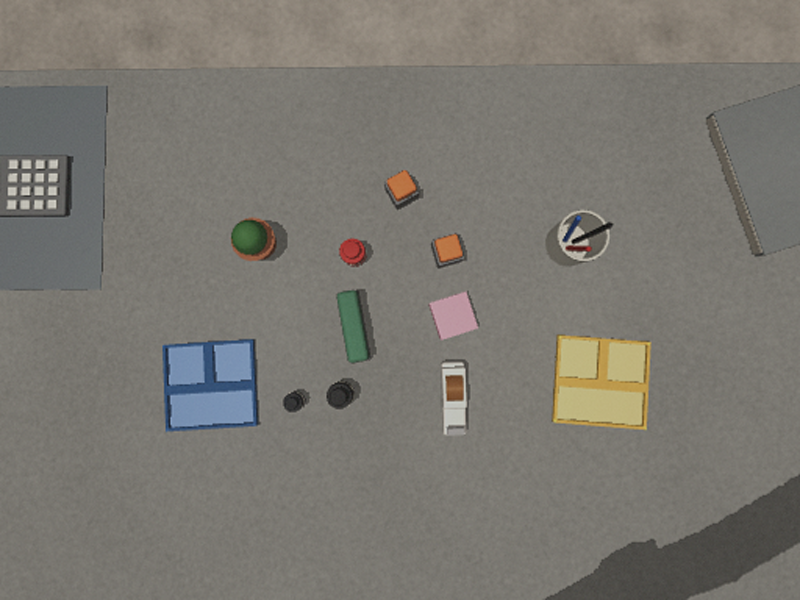

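View pics/side0.png

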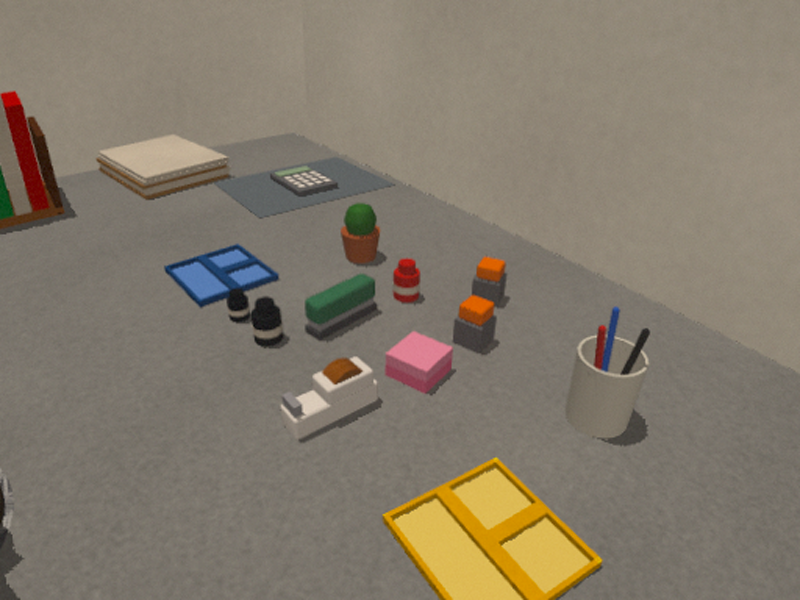

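The top view (800x600) shows the blue tray at (210,385), the yellow tray at (602,382), the stapler at (353,326), and the right-hand stamp at (448,249). The red ink is at (352,251), the larger black ink at (340,394) and the dispenser at (455,397) with its cutter towards the robot. The side view agrees. Next I'll measure these.

```bash
cat > m.py <<'E'
from h import *
f=np.load('last_top.npz');im=f['im'];hsv=cv2.cvtColor(im,cv2.COLOR_BGR2HSV)
S=512/800
def obj(name,c,lo,hi,z,rad=75):
    m=cv2.inRange(hsv,np.array(lo),np.array(hi)); w=np.zeros_like(m);cv2.circle(w,(int(c[0]*S),int(c[1]*S)),int(rad*S),255,-1);m&=w
    n,l,st,_=cv2.connectedComponentsWithStats(m)
    k=1+np.argmax(st[1:,4]); ys,xs=np.where(l==k)
    P=world('top',np.c_[xs,ys],z=z)[:,:2]
    (c0,sz,a)=cv2.minAreaRect((P*1000).astype(np.float32))
    box=cv2.boxPoints((c0,sz,a));e=max([(box[1]-box[0]),(box[2]-box[1])],key=np.linalg.norm)
    print(name,np.round(c0,1),np.round(sz,1),'long axis deg',round(np.degrees(np.arctan2(e[1],e[0])),1),'n',len(xs))
obj('blue',(210,385),(100,80,40),(125,255,255),.01)
obj('yellow',(602,382),(18,80,100),(35,255,255),.01)
obj('stapler',(353,326),(60,60,30),(90,255,255),.054,50)
obj('stamp',(448,249),(5,150,120),(18,255,255),.062,30)
obj('stamp2',(402,186),(5,150,120),(18,255,255),.062,30)
obj('red',(352,251),(0,150,120),(8,255,255),.055,25)
obj('notes',(454,315),(150,40,100),(178,255,255),.034,45)
obj('disp white',(455,397),(0,0,170),(180,60,255),.03,50)
obj('black',(340,394),(0,0,0),(180,255,50),.044,25)
obj('black2',(293,401),(0,0,0),(180,255,50),.03,18)
s=r.state();print(R(s['orientation']).round(3))
E
python3 m.py
```

```text
blue [474.2 305. ] [136.8 146.1] long axis deg -86.4 n 2733
yellow [ 478.8 -313.8] [148.  138.3] long axis deg 85.5 n 3392
stapler [567.   74.1] [107.1  31.4] long axis deg 10.1 n 579
stamp [684.4 -71.6] [34.6 35.1] long axis deg -74.5 n 215
stamp2 [ 7.818e+02 -5.000e-01] [34.2 35. ] long axis deg -60.9 n 207
red [681.6  74.9] [35.5 36.3] long axis deg -63.5 n 174
notes [583.3 -80. ] [59.7 62.1] long axis deg -71.9 n 635
disp white [451.4 -81.7] [97.9 35. ] long axis deg 1.2 n 322
black [464.3  93.3] [35.7 35.4] long axis deg 90.0 n 92
black2 [450.7 167.7] [22.3 27.8] long axis deg -51.5 n 45
[[-0.001  0.412 -0.911]
 [ 0.001 -0.911 -0.412]
 [-1.    -0.001  0.   ]]
```

```bash
python3 -m inch '[[1.55,3.2,0,-0.71],[1.55,3.2,0,-0.71],[1.55,3.2,0,-0.71],[1.55,3.2,0,-0.71],[1.55,3.2,0,-0.71],[1.55,3.2,0,-0.71],[1.55,3.2,0,-0.71],[1.55,3.2,0,-0.71],[1.55,3.2,0,-0.71],[1.55,3.2,0,-0.71]]' && python3 -m inch '[[1.55,3.2,0,-0.71],[1.55,3.2,0,-0.71],[1.55,3.2,0,-0.71],[1.55,3.2,0,-0.71],[1.55,3.2,0,-0.71],[1.55,3.2,0,-0.71],[1.55,3.2,0,-0.71],[1.55,3.2,0,-0.71],[1.55,3.2,0,-0.71],[1.55,3.2,0,-0.71]]'
cat >> h.py <<'E'
def yaw():
    a=R(r.state()['orientation']); return round(np.degrees(np.arctan2(a[1,1],a[0,1])),1)
def mask(n,lo,hi,z,near,rad=.09,show=True):
    """min-area rectangle (mm) of coloured pixels projected to plane z, within rad of near"""
    f=np.load('last_'+n+'.npz');m=cv2.inRange(cv2.cvtColor(f['im'],cv2.COLOR_BGR2HSV),np.array(lo),np.array(hi))
    ys,xs=np.where(m>0);P=world(n,np.c_[xs,ys],z=z)[:,:2];k=np.linalg.norm(P-near,axis=1)<rad
    mm=np.zeros_like(m);mm[ys[k],xs[k]]=255
    nn,l,st,_=cv2.connectedComponentsWithStats(mm);j=1+np.argmax(st[1:,4]);P=P[k][l[ys[k],xs[k]]==j]
    c,s,a=cv2.minAreaRect((P*1000).astype(np.float32));b=cv2.boxPoints((c,s,a));e=max(b[1]-b[0],b[2]-b[1],key=np.linalg.norm)
    print(np.round(c,1),np.round(s,1),'axis',round(np.degrees(np.arctan2(e[1],e[0])),1),len(P),'edge',bool((xs[k]<2).any()|(xs[k]>509).any()|(ys[k]<2).any()|(ys[k]>381).any()))
E
python3 - <<'E'
from h import *
s=r.state();print(s['ee_pos'],yaw(),s['joint_positions'],s['time'])
im,d=snap('wrist');cv2.imwrite('pics/w1.png',im)
mask('wrist',(60,60,30),(90,255,255),.054,(.567,.074))
E
```

```text
time: 0.93
ee_pos: [0.4128, -0.2478, 0.2312]
orientation: [-0.106, -0.699, -0.106, 0.699]
ft_force: [0.7, 0.4, 0.7]
finger_gap: 0.0851
time: 1.77
ee_pos: [0.5678, 0.072, 0.231]
orientation: [-0.062, -0.704, -0.062, 0.705]
ft_force: [0.9, -1.3, 0.3]
finger_gap: 0.0853
[0.56784268 0.07204904 0.23096415] -79.9 [ 0.07395909  0.34978907 -0.36732087  1.70810748  0.13794094  1.10978521
 -1.72931783] 1.7667
[568.6  76.6] [106.5  29.9] axis 10.6 3127 edge False
```

View pics/w1.png

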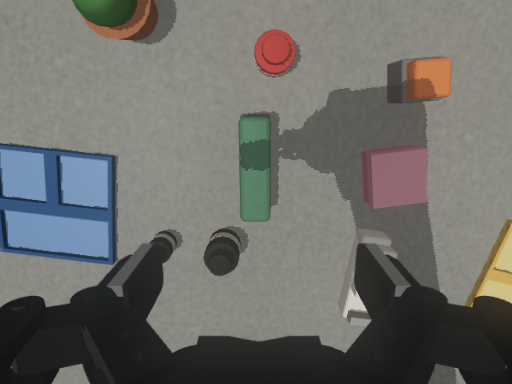

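The wrist view shows the stapler centred under the gripper at (255,168), with nothing in the way of the jaws. I'll grasp it.

```bash
python3 -m inch '[[0,0.35,-2.3,0.4],[0,0,-2.3,0],[0,0,-2.3,0],[0,0,-2.3,0],[0,0,-2.3,0],[0,0,-2.3,0],[0,0,-2.3,0],[0,0,-2.3,0],[0,0,-1.5,0],[0,0,-1,0]]' && python3 -m inch '[[0,0,0,0],[0,0,0,0],[0,0,0,0],[0,0,0,0],[0,0,0,0],[0,0,0,0],[0,0,0,0],[0,0,0,0],[0,0,0,0],[0,0,0,0]]' 0 && python3 -m inch '[[0,0,1,0],[0,0,1.5,0],[0,0,2,0],[0,0,2,0],[0,0,2,0],[0,0,2,0],[0,0,2,0],[0,0,1,0],[0,0,0.5,0],[0,0,0,0]]'; python3 -c "
from h import *
print(yaw(),r.state()['ee_pos'])"
```

```text
time: 2.65
ee_pos: [0.5662, 0.0736, 0.0201]
orientation: [-0.065, -0.703, -0.065, 0.705]
ft_force: [0.3, -0.9, -0.3]
finger_gap: 0.0853
time: 3.48
ee_pos: [0.5686, 0.0743, 0.0237]
orientation: [0.065, 0.705, 0.065, -0.703]
ft_force: [-1.1, -0.3, 6.0]
finger_gap: 0.0315
time: 4.32
ee_pos: [0.5679, 0.074, 0.1633]
orientation: [0.065, 0.705, 0.065, -0.704]
ft_force: [0.0, 0.6, -2.3]
finger_gap: 0.031
-79.5 [0.56789791 0.07399144 0.16329497]
```

```bash
python3 -m inch '[[-0.65,1.14,0,4.15],[-0.65,1.14,0,4.15],[-0.65,1.14,0,4.15],[-0.65,1.14,0,4.15],[-0.65,1.14,0,4.15],[-0.65,1.14,0,4.15],[-0.65,1.14,0,4.15],[-0.65,1.14,0,4.15],[-0.65,1.14,0,4.15],[-0.65,1.14,0,4.15]]' && python3 -m inch '[[-0.65,1.14,0,4.15],[-0.65,1.14,0,4.15],[-0.65,1.14,0,4.15],[-0.65,1.14,0,4.15],[-0.65,1.14,0,4.15],[-0.65,1.14,0,4.15],[-0.65,1.14,0,4.15],[-0.65,1.14,0,4.15],[-0.65,1.14,0,4.15],[-0.65,1.14,0,4.15]]'; python3 - <<'E'
from h import *
s=r.state();print(s['ee_pos'],yaw())
im,d=snap('wrist');cv2.imwrite('pics/w2.png',im)
mask('wrist',(100,80,40),(125,255,255),.01,(.474,.305),.14)
E
```

```text
time: 5.15
ee_pos: [0.5014, 0.1881, 0.1608]
orientation: [-0.311, -0.634, -0.312, 0.636]
ft_force: [0.5, -0.4, -1.7]
finger_gap: 0.0313
time: 5.98
ee_pos: [0.4365, 0.302, 0.1609]
orientation: [0.516, 0.483, 0.516, -0.484]
ft_force: [0.1, -0.5, -1.7]
finger_gap: 0.0312
[0.43652638 0.30198045 0.16088624] 3.8
[475.4 307.2] [136.8 144.5] axis -86.5 13370 edge False
```

View pics/w2.png

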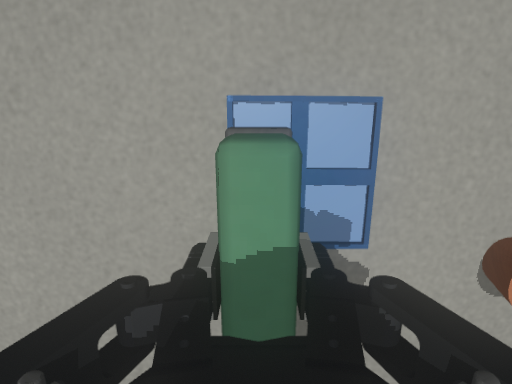

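```bash
python3 -m inch '[[0.1,0.15,-1.5,0],[0,0,-2,0],[0,0,-2,0],[0,0,-2,0],[0,0,-2,0],[0,0,-1.5,0],[0,0,-1,0],[0,0,-1,0],[0,0,-0.5,0],[0,0,0,0]]' && python3 -m inch '[[0,0,0,0],[0,0,0,0],[0,0,0,0],[0,0,0,0],[0,0,0,0],[0,0,0,0],[0,0,0,0],[0,0,1,0],[0,0,2,0],[0,0,3,0]]' 6 && python3 -m inch '[[0,0,3,0],[0,0,3,0],[0.8,-1,0.5,0],[1.5,-2.5,0,1],[1.5,-2.5,0,1],[1.5,-2.5,0,1],[1.5,-2.5,0,2],[1.5,-2.5,0,2],[1.5,-2.5,0,2],[1.5,-2.5,0,2]]' 8.5; python3 - <<'E'
from h import *
s=r.state();print(s['ee_pos'],yaw())
im,d=snap('top');im=im[205:290,90:190];cv2.imwrite('pics/t2.png',cv2.resize(im,None,fx=6,fy=6,interpolation=cv2.INTER_CUBIC))
mask('top',(60,60,30),(90,255,255),.057,(.437,.303))
mask('top',(100,80,40),(125,255,255),.01,(.474,.305),.14)
E
```

```text
time: 6.87
ee_pos: [0.4384, 0.3034, 0.0271]
orientation: [0.515, 0.484, 0.515, -0.485]
ft_force: [0.0, -0.7, -3.3]
finger_gap: 0.0309
time: 7.7
ee_pos: [0.4372, 0.3026, 0.0867]
orientation: [0.515, 0.483, 0.516, -0.486]
ft_force: [2.0, -0.0, 0.3]
finger_gap: 0.0601
time: 8.53
ee_pos: [0.5521, 0.1173, 0.1532]
orientation: [0.56, 0.432, 0.56, -0.432]
ft_force: [-0.3, 0.3, 0.5]
finger_gap: 0.0849
[0.55211806 0.11727009 0.15319002] 14.7
[434.8 339.8] [31.2 31.3] axis -78.8 150 edge False
[470.9 369.5] [56.7 15. ] axis 1.3 91 edge False
```

View pics/t2.png

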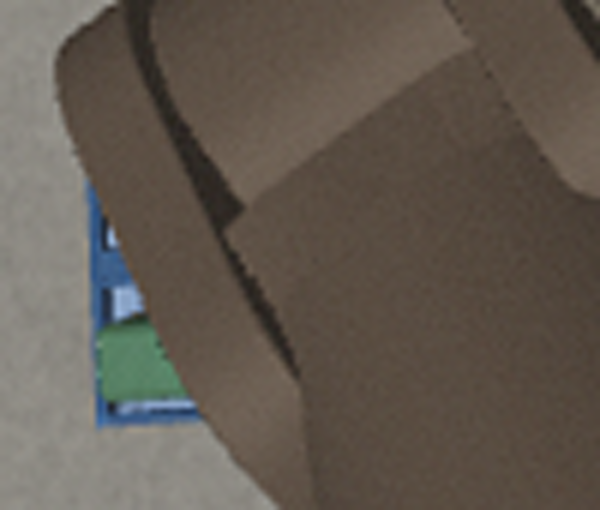

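The crop at 6x shows the stapler's green end in the long bay around (140,360), but the arm hides the rest. I'll check it again later and go on to the stamp.

```bash
python3 -m inch '[[1.3,-1.9,0.3,0.1],[1.3,-1.9,0.3,0.1],[1.3,-1.9,0.3,0.1],[1.3,-1.9,0,0.1],[1.3,-1.9,0,0.1],[1.3,-1.9,0,0.1],[1.3,-1.9,0,0],[1.3,-1.9,0,0],[1.3,-1.9,0,0],[1.3,-1.9,0,0]]'; python3 - <<'E'
from h import *
s=r.state();print(s['ee_pos'],yaw())
im,d=snap('wrist');cv2.imwrite('pics/w3.png',im)
mask('wrist',(5,150,100),(18,255,255),.062,(.684,-.072),.05)
snap('top');mask('top',(60,60,30),(90,255,255),.057,(.437,.303))
mask('top',(100,80,40),(125,255,255),.01,(.474,.305),.14)
E
```

```text
time: 9.42
ee_pos: [0.682, -0.0722, 0.1621]
orientation: [0.561, 0.43, 0.562, -0.43]
ft_force: [1.2, 0.1, 0.1]
finger_gap: 0.0848
[ 0.68197562 -0.07219871  0.16207629] 15.1
[685.9 -69.3] [34.7 36.2] axis -74.9 2008 edge False
[438.2 298.1] [ 31.9 114.1] axis -86.1 637 edge False
[474.5 305.1] [136.3 145.8] axis -86.4 1250 edge False
```

View pics/w3.png

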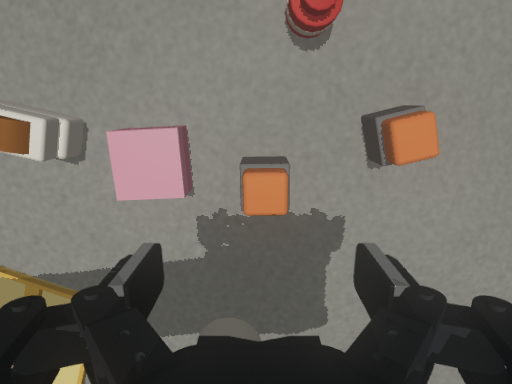

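The wrist view shows the stamp at (265,190), square to the jaws, with the notes to its left at (150,162). The stapler reads well in its bay. I'll narrow the jaws and go down.

```bash
python3 -m inch '[[0.35,0.15,-1.8,0.2],[0,0,-1.8,0],[0,0,-1.8,0],[0,0,-1.8,0],[0,0,-1.8,0],[0,0,-1.8,0],[0,0,-1.5,0],[0,0,-1.4,0],[0,0,-1.1,0],[0,0,0,0]]' 6.6 && python3 -m inch '[[0,0,0,0],[0,0,0,0],[0,0,0,0],[0,0,0,0],[0,0,0,0],[0,0,0,0],[0,0,0,0],[0,0,0,0],[0,0,0,0],[0,0,0,0]]' 0 && python3 -m inch '[[0,0,1,0],[0,0,1.5,0],[0,0,2,0],[0,0,2,0],[0,0,2,0],[0,0,2,0],[0,0,2,0],[0,0,1,0],[0,0,0.5,0],[0,0,0,0]]'; python3 -c "
from h import *
print(yaw(),r.state()['ee_pos'])"
```

```text
time: 10.35
ee_pos: [0.6836, -0.0698, 0.0108]
orientation: [0.561, 0.428, 0.563, -0.429]
ft_force: [-0.5, -1.6, -0.2]
finger_gap: 0.0658
time: 11.18
ee_pos: [0.6859, -0.0699, 0.0145]
orientation: [0.563, 0.429, 0.562, -0.428]
ft_force: [0.4, 0.5, 6.0]
finger_gap: 0.041
time: 12.02
ee_pos: [0.6855, -0.07, 0.1548]
orientation: [0.563, 0.429, 0.562, -0.428]
ft_force: [0.3, -0.4, -0.6]
finger_gap: 0.041
15.3 [ 0.68551699 -0.0699839   0.15478765]
```

```bash
python3 -m inch '[[-0.9,2.08,0,-0.6],[-0.9,2.08,0,-0.6],[-0.9,2.08,0,-0.6],[-0.9,2.08,0,-0.6],[-0.9,2.08,0,-0.6],[-0.9,2.08,0,-0.6],[-0.9,2.08,0,-0.6],[-0.9,2.08,0,-0.6],[-0.9,2.08,0,-0.6],[-0.9,2.08,0,-0.6]]' && python3 -m inch '[[-0.9,2.08,0,-0.6],[-0.9,2.08,0,-0.6],[-0.9,2.08,0,-0.6],[-0.9,2.08,0,-0.6],[-0.9,2.08,0,-0.6],[-0.9,2.08,0,-0.6],[-0.9,2.08,0,-0.6],[-0.9,2.08,0,-0.6],[-0.9,2.08,0,-0.6],[-0.9,2.08,0,-0.6]]'; python3 - <<'E'
from h import *
s=r.state();print(s['ee_pos'],yaw())
im,d=snap('wrist');cv2.imwrite('pics/w4.png',im)
mask('wrist',(100,80,40),(125,255,255),.01,(.474,.305),.14)
mask('wrist',(60,60,30),(90,255,255),.057,(.437,.303))
E
```

```text
time: 12.85
ee_pos: [0.5937, 0.1386, 0.1519]
orientation: [0.538, 0.457, 0.539, -0.458]
ft_force: [0.8, -0.2, -0.9]
finger_gap: 0.0411
time: 13.68
ee_pos: [0.504, 0.3463, 0.1519]
orientation: [0.514, 0.485, 0.514, -0.486]
ft_force: [-0.1, -0.3, -1.0]
finger_gap: 0.0411
[0.50397569 0.34633902 0.1518723 ] 3.3
[473.8 337.9] [136.8  84.4] axis 4.0 7613 edge False
[440.2 320.7] [35.  86.7] axis -86.4 3751 edge False
```

View pics/w4.png

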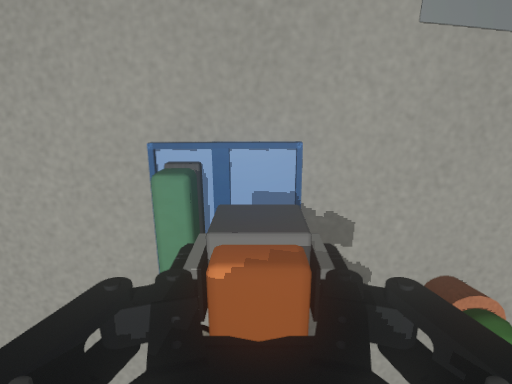

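```bash
python3 -m inch '[[0.2,-0.1,-1.5,0],[0,0,-2,0],[0,0,-2,0],[0,0,-2,0],[0,0,-2,0],[0,0,-1.5,0],[0,0,-1,0],[0,0,-1,0],[0,0,-0.5,0],[0,0,0,0]]' && python3 -m inch '[[0,0,-0.1,0],[0,0,0,0],[0,0,0,0],[0,0,0,0],[0,0,0,0],[0,0,0,0],[0,0,0,0],[0,0,1,0],[0,0,2,0],[0,0,3,0]]' 6 && python3 -m inch '[[0,0,3,0],[0,0,3,0],[0.8,-1.4,0.5,0],[1.5,-2.6,0,0],[2,-3,0,0],[2.5,-3,0,0],[2.5,-3,0,0],[2.5,-3,0,0],[2.5,-3,0,0],[2.5,-3,0,0]]' 6.5; python3 - <<'E'
from h import *
s=r.state();print(s['ee_pos'],yaw())
E
```

```text
time: 14.57
ee_pos: [0.5069, 0.3451, 0.0182]
orientation: [0.514, 0.485, 0.514, -0.485]
ft_force: [0.7, 1.1, -0.9]
finger_gap: 0.0408
time: 15.4
ee_pos: [0.5057, 0.344, 0.0763]
orientation: [0.514, 0.484, 0.515, -0.487]
ft_force: [0.9, 0.3, 0.6]
finger_gap: 0.06
time: 16.23
ee_pos: [0.6761, 0.1233, 0.1433]
orientation: [0.515, 0.485, 0.514, -0.485]
ft_force: [1.1, 0.7, -0.5]
finger_gap: 0.0648
[0.67610225 0.1233235  0.1433475 ] 3.3
```

```bash
python3 -m inch '[[0.1,-0.8,0,0],[0.1,-0.8,0,0],[0.1,-0.8,0,0],[0.1,-0.8,0,0],[0.1,-0.8,0,0],[0,-0.8,0,0],[0,0,0,0],[0,0,0,0],[0,0,0,0],[0,0,0,0]]'; python3 - <<'E'
from h import *
s=r.state();print(s['ee_pos'],yaw())
im,d=snap('wrist');cv2.imwrite('pics/w5.png',im)
mask('wrist',(0,150,60),(5,255,255),.055,(.682,.075),.04)
snap('top');mask('top',(5,150,120),(18,255,255),.065,(.506,.345),.05)
mask('top',(100,80,40),(125,255,255),.01,(.474,.305),.14)
E
```

```text
time: 17.07
ee_pos: [0.6799, 0.078, 0.1424]
orientation: [0.515, 0.485, 0.515, -0.485]
ft_force: [-0.1, -0.1, -0.2]
finger_gap: 0.0651
[0.67988674 0.077982   0.14240926] 3.4
[683.9  81. ] [35.6 36. ] axis -86.6 1777 edge False
[505.8 341.4] [34.9 33.1] axis 1.3 143 edge False
[474.5 305.2] [136.3 145.6] axis -86.4 1223 edge False
```

View pics/w5.png

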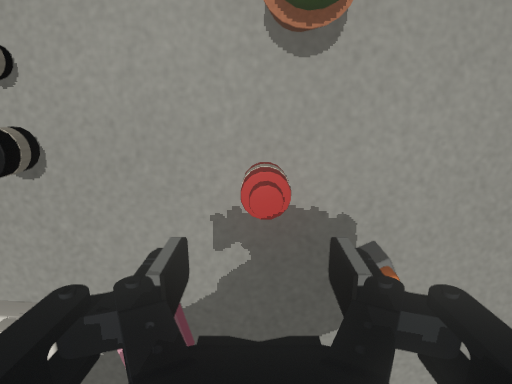

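The wrist view shows the red bottle with its cap centre at about (266,198) and its shoulder disc at about (266,194).

```bash
python3 - <<'E'
from h import *
print(world('wrist',[[266,198]],z=.06),world('wrist',[[266,194]],z=.044))
E
```

```text
[[0.68456642 0.08013994 0.06      ]] [[0.68502107 0.07874227 0.044     ]]
```

```bash
python3 -m inch '[[0.4,0.05,-1.4,0],[0,0,-1.6,0],[0,0,-1.6,0],[0,0,-1.6,0],[0,0,-1.6,0],[0,0,-1.6,0],[0,0,-1.3,0],[0,0,-1,0],[0,0,-0.9,0],[0,0,0,0]]' 6.6 && python3 -m inch '[[0,0,0,0],[0,0,0,0],[0,0,0,0],[0,0,0,0],[0,0,0,0],[0,0,0,0],[0,0,0,0],[0,0,0,0],[0,0,0,0],[0,0,0,0]]' 0 && python3 -m inch '[[0,0,1,0],[0,0,1.5,0],[0,0,2,0],[0,0,2,0],[0,0,2,0],[0,0,2,0],[0,0,2,0],[0,0,1,0],[0,0,0.5,0],[0,0,0,0]]'; python3 - <<'E'
from h import *
s=r.state();print(s['ee_pos'],yaw())
E
```

```text
time: 18.0
ee_pos: [0.683, 0.0774, 0.014]
orientation: [0.514, 0.484, 0.515, -0.486]
ft_force: [-0.2, -0.1, -0.1]
finger_gap: 0.0658
time: 18.83
ee_pos: [0.6849, 0.0777, 0.0175]
orientation: [0.515, 0.486, 0.514, -0.485]
ft_force: [0.1, -0.9, 7.2]
finger_gap: 0.038
time: 19.67
ee_pos: [0.6845, 0.0776, 0.1578]
orientation: [0.515, 0.486, 0.514, -0.485]
ft_force: [0.6, -0.4, -1.0]
finger_gap: 0.0381
[0.68454357 0.07763657 0.15782801] 3.3
```

```bash
python3 -m inch '[[-1.74,1.93,0,0],[-1.74,1.93,0,0],[-1.74,1.93,0,0],[-1.74,1.93,0,0],[-1.74,1.93,0,0],[-1.74,1.93,0,0],[-1.74,1.93,0,0],[-1.74,1.93,0,0],[-1.74,1.93,0,0],[-1.74,1.93,0,0]]'; python3 - <<'E'
from h import *
s=r.state();print(s['ee_pos'],yaw())
im,d=snap('wrist');cv2.imwrite('pics/w6.png',im)
E
```

```text
time: 20.5
ee_pos: [0.5085, 0.2708, 0.155]
orientation: [0.514, 0.485, 0.515, -0.486]
ft_force: [-0.6, 0.3, -0.3]
finger_gap: 0.0388
[0.50847973 0.27078619 0.15501175] 3.3
```

View pics/w6.png

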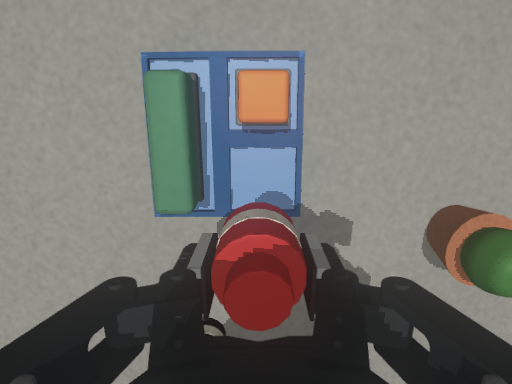

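The wrist view shows the stapler lying in the long bay at (175,140) and the stamp central in its bay at (263,97). The red bottle is held above the free bay at (262,178). I'll lower it.

```bash
python3 -m inch '[[0.2,-0.05,-1.5,0],[0,0,-2,0],[0,0,-2,0],[0,0,-2,0],[0,0,-2,0],[0,0,-1.5,0],[0,0,-1,0],[0,0,-1,0],[0,0,-0.5,0],[0,0,0,0]]' && python3 -m inch '[[0,0,-0.05,0],[0,0,0,0],[0,0,0,0],[0,0,0,0],[0,0,0,0],[0,0,0,0],[0,0,0,0],[0,0,1,0],[0,0,2,0],[0,0,3,0]]' 6 && python3 -m inch '[[0,0,3,0],[0,0,3,0],[-0.3,-1,0.5,-4.5],[-0.3,-2,0,-4.5],[-0.3,-2,0,-4.5],[-0.3,-2,0,-4.5],[-0.3,-2,0,-4.5],[-0.3,-2,0,-4.5],[-0.3,-2,0,-4.5],[-0.3,-2,0,-4.5]]' 8.5 && python3 -m inch '[[-0.3,-2,0,-4.5],[-0.3,-2,0,-4.5],[-0.3,-2,0,-4.5],[-0.3,-2,0,-4.5],[-0.3,-2,0.4,-4.5],[-0.3,-2,0.4,-4.5],[-0.3,-2,0.4,-4.5],[-0.3,-2,0.4,-4.5],[-0.3,-2,0,-4.5],[-0.3,-2,0,-4.5]]';  python3 - <<'E'
from h import *
s=r.state();print(s['ee_pos'],yaw(),s['time'])
im,d=snap('wrist');cv2.imwrite('pics/w7.png',im)
im,d=snap('top');mask('top',(0,150,120),(8,255,255),.058,(.510,.270),.05)
mask('top',(0,0,170),(180,60,255),.03,(.45,-.08),.08)
E
```

```text
time: 21.38
ee_pos: [0.5118, 0.27, 0.0211]
orientation: [0.514, 0.485, 0.514, -0.485]
ft_force: [-0.1, -0.3, -0.6]
finger_gap: 0.0384
time: 22.22
ee_pos: [0.5106, 0.2692, 0.08]
orientation: [0.514, 0.484, 0.515, -0.487]
ft_force: [0.9, -0.4, 0.1]
finger_gap: 0.0604
time: 23.05
ee_pos: [0.4878, 0.1193, 0.1466]
orientation: [0.338, 0.621, 0.338, -0.621]
ft_force: [-0.5, 0.4, -0.5]
finger_gap: 0.0848
time: 23.88
ee_pos: [0.458, -0.0811, 0.1627]
orientation: [0.074, 0.704, 0.074, -0.703]
ft_force: [0.2, -0.0, -0.6]
finger_gap: 0.0848
[ 0.45803385 -0.08106888  0.16273979] -77.9 23.8833
[511.4 264.6] [35.7 32.9] axis 90.0 163 edge False
[490.3 -80.3] [21.7 35.5] axis -85.7 76 edge False
```

View pics/w7.png

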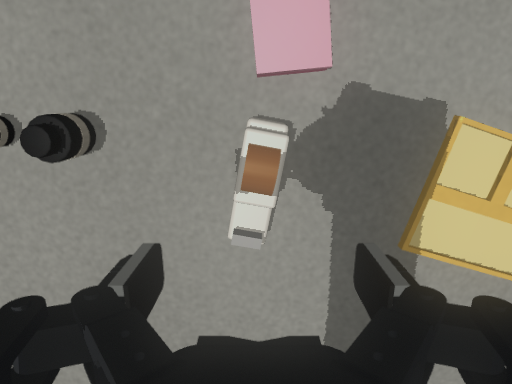

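The wrist view shows the dispenser with its rear end at about (269,119), its front at about (247,245) and the roll centre at (262,169).

```bash
python3 - <<'E'
from h import *
px=[[268,125],[255,140],[285,143],[240,195],[274,200],[254,215],[236,225],[269,229],[247,240],[262,169]]
P=world('wrist',px)
for a,b in zip(px,P):print(a,(b*1000).round(1))
f=np.load('last_wrist.npz');ys,xs=np.mgrid[90:270,190:330];q=np.c_[xs.ravel(),ys.ravel()]
W=world('wrist',q);
for lo,hi in((.02,.04),(.044,.056),(.02,.07)):
    k=(W[:,2]>lo)&(W[:,2]<hi)&(np.linalg.norm(W[:,:2]-[.45,-.08],axis=1)<.08)
    c,s,a=cv2.minAreaRect((W[k][:,:2]*1000).astype(np.float32));print(lo,hi,np.round(c,1),np.round(s,1),round(a,1))
E
```

```text
[268, 125] [508.7 -78.3  30.7]
[255, 140] [496.3 -70.   50.6]
[285, 143] [498.9 -93.5  50.1]
[240, 195] [450.1 -67.2  50.4]
[274, 200] [451.7 -95.4  50.5]
[254, 215] [428.3 -83.2  29.3]
[236, 225] [415.4 -69.2  28.9]
[269, 229] [ 407.2 -102.7    0.8]
[247, 240] [409.6 -81.1  44.2]
[262, 169] [476.7 -79.8  59.7]
0.02 0.04 [456.8 -79.4] [111.2  36.1] 1.6
0.044 0.056 [454.2 -79.5] [102.3  36. ] 1.6
0.02 0.07 [456.8 -79.4] [111.2  36.1] 1.5
```

```bash
python3 -m inch '[[0.5,0.1,-1,-3.5],[0.5,0.1,-1.5,-3.5],[0.5,0,-1.8,-3.5],[0,0,-1.8,0],[0,0,-1.8,0],[0,0,-1.8,0],[0,0,-1.6,0],[0,0,-1.6,0],[0,0,-1,0],[0,0,-0.4,0]]' && python3 -m inch '[[0,0,0,0],[0,0,0,0],[0,0,0,0],[0,0,0,0],[0,0,0,0],[0,0,0,0],[0,0,0,0],[0,0,0,0],[0,0,0,0],[0,0,0,0]]' 0 && python3 -m inch '[[0,0,1,0],[0,0,1.5,0],[0,0,2,0],[0,0,2,0],[0,0,2,0],[0,0,2,0],[0,0,2,0],[0,0,1,0],[0,0,0.5,0],[0,0,0,0]]'; python3 - <<'E'
from h import *
s=r.state();print(s['ee_pos'],yaw(),s['moment'])
E
```

```text
time: 24.82
ee_pos: [0.4725, -0.0775, 0.0177]
orientation: [-0.011, -0.706, -0.012, 0.708]
ft_force: [-0.4, -0.4, 0.1]
finger_gap: 0.0854
time: 25.65
ee_pos: [0.4738, -0.0781, 0.0198]
orientation: [0.011, 0.708, 0.011, -0.706]
ft_force: [-0.2, 0.2, 6.8]
finger_gap: 0.0353
time: 26.48
ee_pos: [0.4734, -0.0781, 0.1597]
orientation: [0.011, 0.708, 0.011, -0.706]
ft_force: [0.9, 0.4, -2.7]
finger_gap: 0.0352
[ 0.47336119 -0.07810458  0.15969138] -88.2 [ 0.02779026 -0.06659792  0.05554405]
```

```bash
python3 -m inch '[[-0.15,-1.08,0,4.19],[-0.15,-1.08,0,4.19],[-0.15,-1.08,0,4.19],[-0.15,-1.08,0,4.19],[-0.15,-1.08,0,4.19],[-0.15,-1.08,0,4.19],[-0.15,-1.08,0,4.19],[-0.15,-1.08,0,4.19],[-0.15,-1.08,0,4.19],[-0.15,-1.08,0,4.19]]' && python3 -m inch '[[-0.15,-1.08,0,4.19],[-0.15,-1.08,0,4.19],[-0.15,-1.08,0,4.19],[-0.15,-1.08,0,4.19],[-0.15,-1.08,0,4.19],[-0.15,-1.08,0,4.19],[-0.15,-1.08,0,4.19],[-0.15,-1.08,0,4.19],[-0.15,-1.08,0,4.19],[-0.15,-1.08,0,4.19]]';  python3 - <<'E'
from h import *
s=r.state();print(s['ee_pos'],yaw(),s['time'])
im,d=snap('wrist');cv2.imwrite('pics/w8.png',im)
mask('wrist',(18,80,80),(35,255,255),.01,(.479,-.313),.14)
E
```

```text
time: 27.32
ee_pos: [0.457, -0.1861, 0.1572]
orientation: [-0.264, -0.655, -0.265, 0.656]
ft_force: [1.1, 0.5, -3.4]
finger_gap: 0.0351
time: 28.15
ee_pos: [0.4421, -0.294, 0.1571]
orientation: [-0.481, -0.518, -0.483, 0.518]
ft_force: [0.2, -0.1, -2.9]
finger_gap: 0.0352
[ 0.4421261  -0.29395667  0.15710441] -4.1 28.15
[ 479.8 -313.9] [146.  137.3] axis 85.5 11831 edge False
```

View pics/w8.png

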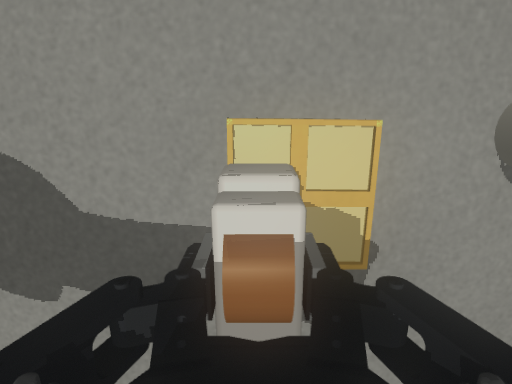

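The view shows the dispenser held along the long bay, with the tray axis-aligned. I'll lower it, then go to the black bottle.

```bash
python3 -m inch '[[0.1,-0.05,-1.5,-0.4],[0,0,-2,0],[0,0,-2,0],[0,0,-2,0],[0,0,-2,0],[0,0,-1.5,0],[0,0,-1,0],[0,0,-1,0],[0,0,-0.6,0],[0,0,0,0]]' && python3 -m inch '[[0,0,-0.1,0],[0,0,0,0],[0,0,0,0],[0,0,0,0],[0,0,0,0],[0,0,0,0],[0,0,0,0],[0,0,1,0],[0,0,2,0],[0,0,3,0]]' 6 && python3 -m inch '[[0,0,3,0],[0,0,3,0],[0.1,1,1,0],[0.1,2.5,0,0],[0.2,3,0,0],[0.2,3,0,0],[0.2,3,0,0],[0.2,3,0,0],[0.2,3,0,0],[0.2,3,0,0]]' 6.6 && python3 -m inch '[[0.2,3,0,0],[0.2,3,0,0],[0.2,3,0,0],[0.2,2.5,0,0],[0,2.5,0,0],[0,2,0,0],[0,1,0,0],[0,1,0,0],[0,0,0,0],[0,0,0,0]]';  python3 - <<'E'
from h import *
s=r.state();print(s['ee_pos'],yaw(),s['time'])
im,d=snap('wrist');cv2.imwrite('pics/w9.png',im)
snap('top');mask('top',(0,0,140),(180,60,255),.05,(.442,-.311),.08)
E
```

```text
time: 29.03
ee_pos: [0.4443, -0.2941, 0.0229]
orientation: [-0.479, -0.52, -0.479, 0.52]
ft_force: [0.9, 0.8, -3.3]
finger_gap: 0.0351
time: 29.87
ee_pos: [0.4427, -0.2935, 0.0811]
orientation: [-0.477, -0.52, -0.48, 0.521]
ft_force: [0.9, 0.2, -0.1]
finger_gap: 0.06
time: 30.7
ee_pos: [0.4577, -0.0777, 0.1521]
orientation: [-0.479, -0.52, -0.479, 0.52]
ft_force: [0.9, -0.4, 0.6]
finger_gap: 0.0658
time: 31.53
ee_pos: [0.466, 0.1, 0.1517]
orientation: [-0.479, -0.52, -0.479, 0.521]
ft_force: [-0.7, -1.5, 0.3]
finger_gap: 0.0658
[0.46599262 0.09998098 0.15174385] -4.8 31.5333
[ 442.1 -306.2] [112.1  36.5] axis 86.2 477 edge False
```

View pics/w9.png

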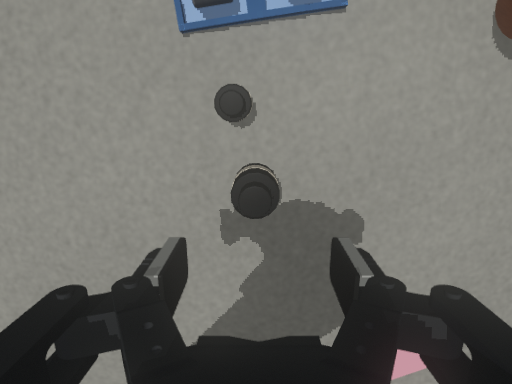

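The wrist view shows the larger black bottle with its shoulder disc centred at about (255,193) and its cap at about (255,197). The smaller bottle is well clear at (233,103).

```bash
python3 - <<'E'
from h import *
print(world('wrist',[[255,197]],z=.06),world('wrist',[[255,193]],z=.044))
E
```

```text
[[0.46269291 0.10001463 0.06      ]] [[0.46242026 0.09876616 0.044     ]]
```

```bash
python3 -m inch '[[-0.35,-0.05,-1.4,0],[0,0,-1.8,0],[0,0,-1.8,0],[0,0,-1.8,0],[0,0,-1.8,0],[0,0,-1.6,0],[0,0,-1.4,0],[0,0,-1.1,0],[0,0,-0.9,0],[0,0,0,0]]' 6.6 && python3 -m inch '[[0,0,0,0],[0,0,0,0],[0,0,0,0],[0,0,0,0],[0,0,0,0],[0,0,0,0],[0,0,0,0],[0,0,0,0],[0,0,0,0],[0,0,0,0]]' 0 && python3 -m inch '[[0,0,1,0],[0,0,1.5,0],[0,0,2,0],[0,0,2,0],[0,0,2,0],[0,0,2,0],[0,0,2,0],[0,0,1,0],[0,0,0.5,0],[0,0,0,0]]'; python3 - <<'E'
from h import *
s=r.state();print(s['ee_pos'],yaw())
E
```

```text
time: 32.47
ee_pos: [0.4618, 0.0992, 0.0144]
orientation: [-0.478, -0.52, -0.479, 0.521]
ft_force: [-0.7, -0.4, -0.8]
finger_gap: 0.066
time: 33.3
ee_pos: [0.4632, 0.1001, 0.0167]
orientation: [0.479, 0.521, 0.478, -0.52]
ft_force: [-1.2, -0.1, 6.0]
finger_gap: 0.0385
time: 34.13
ee_pos: [0.4631, 0.1, 0.1568]
orientation: [0.479, 0.521, 0.478, -0.52]
ft_force: [1.0, -0.7, -0.5]
finger_gap: 0.0386
[0.46305093 0.09999632 0.15677637] -4.8
```

```bash
python3 -m inch '[[0.26,-1.9,0,0],[0.26,-1.9,0,0],[0.26,-1.9,0,0],[0.26,-1.9,0,0],[0.26,-1.9,0,0],[0.26,-1.9,0,0],[0.26,-1.9,0,0],[0.26,-1.9,0,0],[0.26,-1.9,0,0],[0.26,-1.9,0,0]]' && python3 -m inch '[[0.26,-1.9,0,0],[0.26,-1.9,0,0],[0.26,-1.9,0,0],[0.26,-1.9,0,0],[0.26,-1.9,0,0],[0.26,-1.9,0,0],[0.26,-1.9,0,0],[0.26,-1.9,0,0],[0.26,-1.9,0,0],[0.26,-1.9,0,0]]';  python3 - <<'E'
from h import *
s=r.state();print(s['ee_pos'],yaw(),s['time'])
im,d=snap('wrist');cv2.imwrite('pics/w10.png',im)
E
```

```text
time: 34.97
ee_pos: [0.4878, -0.0908, 0.1544]
orientation: [-0.478, -0.52, -0.48, 0.521]
ft_force: [-0.1, -0.2, -0.3]
finger_gap: 0.0386
time: 35.8
ee_pos: [0.5138, -0.2806, 0.1541]
orientation: [-0.478, -0.52, -0.48, 0.521]
ft_force: [0.5, -0.4, 0.9]
finger_gap: 0.0384
[ 0.51383881 -0.28057825  0.15405384] -4.8 35.8
```

View pics/w10.png

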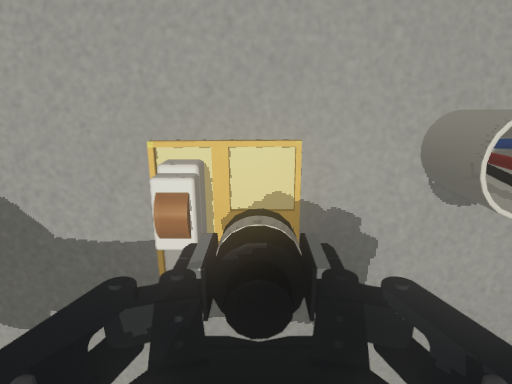

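The view shows the dispenser in the long bay at (178,210) and the bottle above the free +y small bay at (262,178). I'll lower it.

```bash
python3 -m inch '[[0.2,0.15,-1.5,0],[0,0,-2,0],[0,0,-2,0],[0,0,-2,0],[0,0,-2,0],[0,0,-1.5,0],[0,0,-1,0],[0,0,-1,0],[0,0,-0.6,0],[0,0,0,0]]' && python3 -m inch '[[0,0,-0.05,0],[0,0,0,0],[0,0,0,0],[0,0,0,0],[0,0,0,0],[0,0,0,0],[0,0,0,0],[0,0,1,0],[0,0,2,0],[0,0,3,0]]' 6 && python3 -m inch '[[0,0,3,0],[0,0,3,0],[0,1,2,0],[-0.5,2,2,0],[-0.5,3,1,0],[-0.5,3,0,0],[-0.5,3,0,0],[-0.5,3,0,0],[-0.5,3,0,0],[-0.5,3,0,0]]' 6 && python3 -m inch '[[0,2,0,0],[0,2,0,0],[0,1,0,0],[0,0,0,0],[0,0,0,0],[0,0,0,0],[0,0,0,0],[0,0,0,0],[0,0,0,0],[0,0,0,0]]'; python3 - <<'E'
from h import *
s=r.state();print(s['ee_pos'],yaw(),s['time'])
im,d=snap('top');a=im[195:300,80:200];b=im[195:300,330:450]
cv2.imwrite('pics/t3.png',cv2.resize(np.vstack([np.hstack([a,b])]),None,fx=3.3,fy=3.3,interpolation=cv2.INTER_CUBIC))
im,d=snap('side');cv2.imwrite('pics/s3.png',cv2.resize(im,(800,600),interpolation=cv2.INTER_CUBIC))
E
```

```text
time: 36.68
ee_pos: [0.5166, -0.2782, 0.0201]
orientation: [-0.479, -0.52, -0.479, 0.52]
ft_force: [0.5, -0.2, -0.6]
finger_gap: 0.0383
time: 37.52
ee_pos: [0.515, -0.2777, 0.0784]
orientation: [-0.477, -0.52, -0.48, 0.521]
ft_force: [0.6, -0.8, 0.4]
finger_gap: 0.0602
time: 38.35
ee_pos: [0.4811, -0.0671, 0.1902]
orientation: [0.479, 0.52, 0.478, -0.52]
ft_force: [0.4, 1.1, 0.2]
finger_gap: 0.0598
time: 39.18
ee_pos: [0.4816, -0.019, 0.1892]
orientation: [-0.478, -0.521, -0.479, 0.521]
ft_force: [-0.3, 0.7, -0.5]
finger_gap: 0.0601
[ 0.48155377 -0.01899812  0.18920187] -4.8 39.1833
```

View pics/t3.png

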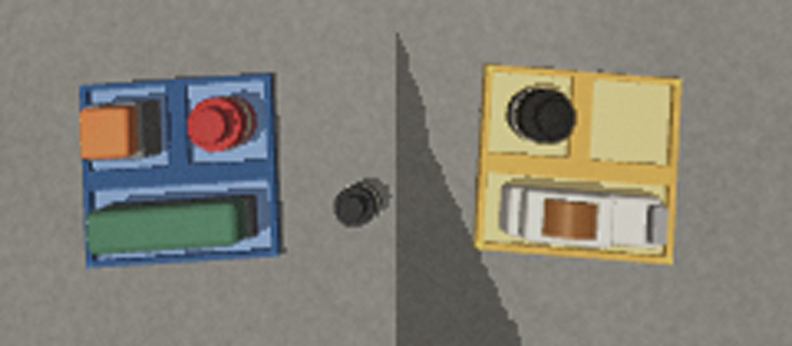

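View pics/s3.png

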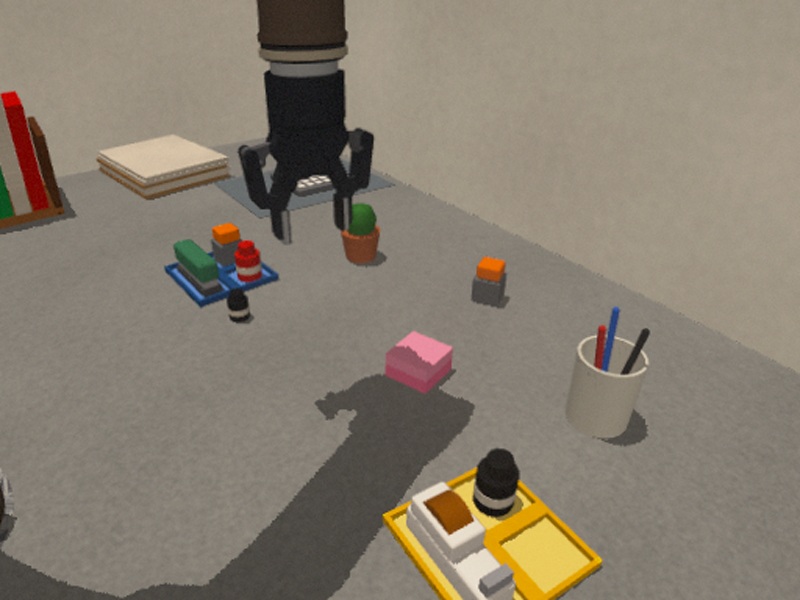

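Both views show all five things upright in their own bays, with the bystanders and lookalikes where they were. One numeric check of the top heights, then I'll hand in.

```bash
python3 - <<'E'
from h import *
f=np.load('last_top.npz')
for n,c,w in(('stapler',(.437,.303),.07),('stamp',(.506,.345),.035),('red',(.5105,.270),.035),('disp',(.442,-.311),.07),('black',(.516,-.279),.035)):
    ys,xs=np.mgrid[195:300,80:450];W=world('top',np.c_[xs.ravel(),ys.ravel()])
    k=(np.linalg.norm(W[:,:2]-c,axis=1)<w)&(W[:,2]>.02); print(n,'tops mm',(np.percentile(W[k,2],[60,80,97])*1000).round(1))
    t=k&(W[:,2]>np.percentile(W[k,2],97)-.006);c0,s,a=cv2.minAreaRect((W[t][:,:2]*1000).astype(np.float32));print('  top centre',np.round(c0,1),np.round(s,1),'target',np.array(c)*1000)
r.close_job()
E
```

```text
stapler tops mm [55.9 57.2 63.8]
  top centre [464.8 304.1] [ 78.1 104.5] target [437. 303.]
stamp tops mm [62.9 64.5 66.6]
  top centre [505.6 341.7] [35.2 35.5] target [506. 345.]
red tops mm [52.1 61.7 64. ]
  top centre [509.3 267.2] [23.4 23.6] target [510.5 270. ]
disp tops mm [52.2 56.8 63.2]
  top centre [ 469.3 -295.4] [35.  78.8] target [ 442. -311.]
black tops mm [51.1 62.3 64.5]
  top centre [ 515.6 -282.6] [23.4 24.2] target [ 516. -279.]
the job is handed in; nothing more can be done
```

The job is handed in at about 39 s on the robot's clock, with both kits made up. The blue tray holds the green stapler in its long bay, and the stamp and red ink bottle in one small bay each. The yellow tray holds the tape dispenser in its long bay and the larger black ink bottle in a small bay. I placed them in the order listed.

**Last checks:**
- **Positions:** the final top and side views show all five things upright in their own bays. The notes, mug, cactus, spare stamp and small black bottle look unmoved, and the gripper was open and clear.
- **Depth check:** the tops of the stamp and both bottles are 2–4 mm from bay centre. Their heights fit things flat on the 3 mm floor.
- **Not confirmed by depth:** the check's top-centre values for the stapler and dispenser were off by about 28 mm and 31 mm. I put this down to its search circle also taking in the things in the small bays, but I did not rerun it. Their placing rests on the pictures and earlier colour fits, which put them within about 5 mm of the bay centre.
- **Forces:** in the end-of-move readings, the wrist force never passed about 8 N.

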